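Stow the turned shaft in the parts drawer and lock it

ROBOT

A 7-joint arm with a two-finger parallel gripper is mounted at the origin on a cart in front of the work surface, level with it; the furniture and walls round the work are solid. World frame = base frame: x ahead of the robot, y to its left, z up, the work surface at z = 0. Lengths are in m, angles in rad, forces in N, time in s.
With the tool pointing down it reaches from about 0.35 to 0.9 m from the base axis. Payload 19.9 kg.
Tool frame: the origin (TCP) lies between the finger pads; the fingertips stand robot.tip_reach ahead of it and the grasp point (between the pads) lies 6 mm ahead of it (robot.tip_reach is the distance from the TCP to the fingertips, in m); z points along the fingers, y is the line along which they close (so a half turn about z gives the same grasp; the last joint's range is limited). The gripper opens to 94 mm and grips with 3 to 60 N. Pads are 16 mm wide; open, the fingers measure 119 mm over their backs; the gripper's body (75 mm by 177 mm) begins 78 mm behind the grasp point.
Start: joints at [1.296, 0.417, -0.01, 1.614, 0.005, 1.111, -0.053], TCP at [0.145, -0.608, 0.23] pointing down, gripper open.
Joint ranges: [-2.81, 2.81], [-0.39, 2.02], [-1.27, 1.25], [0.06, 2.57], [-1.19, 4.33], [0.19, 2], [-2.82, 2.82]. Speed limits (rad/s): [1.89, 1.89, 2.39, 2.39, 3.01, 3.01, 3.01].

INTERFACE

Orientations are given as a unit quaternion [x, y, z, w].
In Python, from rig import robot, viewer, ticket gives the robot as it stands. The module is installed in compiled form; this text tells all that it offers.
- The arm moves only by the tool servo_tool, never from a script. Its argument "targets" is a list of rows, each an object of numbers: "jaw": the opening, from 0 (shut) to 1 (fully open); "x", "y", "z": the shift along the tool's x, y, z each as a share of 0.5 m, from -1 to 1; "spin": the turn about the tool's z as a share of pi rad, from -1 to 1. A call has 1 to 10 rows; each row shifts and turns the commanded pose from where the row before left it, along the tool's axes as they then stand; what a row does not reach is not made up. A row lasts 1/12 s, in which the tool goes at most 41.7 mm and 7.16 degrees, less where a joint would pass 70% of its speed; a pose out of reach is approached as far as the arm can. A call with a number of a shift or a turn outside -1 to 1 is refused whole. A call with a gripper value outside its range is refused whole. The fingers move at their own pace and stop on an object; "force" is the grip in N (left out, the last holds). Time passes only in rows, so rows that do not move let the fingers close. It gives the time, the measured TCP pose, the force, the opening and the grip force at its end, in the units of the state.
- robot.observe(): the state, without advancing time (a new reading comes with each control period).
- viewer.snapshot(name): name is "scene" or "top" or "wrist"; returns the picture (420x560x3 uint8, blue, green, red); there is no depth.
- viewer.camera_model(name): a dict with "camera_matrix" (3x3 intrinsics, pixels), "distortion" ([k1, k2, p1, p2, k3] as OpenCV has them; the pictures are not rectified), "T" (4x4, takes a point from camera to world coordinates). Camera axes: x right, y down, z forward; pixel columns grow to the right and rows downward; lengths in m; the calibration is good to about 2 mm. A picture is of the moment at which its call begins: read the wrist's pose just before it. camera_model takes no time and is no camera call; for the wrist camera it gives the pose at the moment of the call.
- ticket.finish_job(): hands the job in; it is judged then, once.
The state is a dict: "clock": time; "qpos": joint angles; "qd": joint speeds; "tau": joint torques, N m; "eef_pos": TCP position; "ee_rot": TCP orientation; "wrist_force": force on the tool from outside, world axes, zero at the start; "torque": the same for the moment, N m; "finger_gap": opening from 0.0 (shut) to 1.0 (fully open); "finger_force": force on a finger pad.
Only numpy, scipy, OpenCV 4.12 (cv2) and the standard library are available. Lean on these libraries where they do the work, as an engineer would, in place of code of your own. Each camera call takes 0.05 s, during which the arm holds its last target. There are 200 camera calls.

TASK

Pick the turned steel shaft off the sloping rest and lay it gently in the open drawer of the grey parts chest, flat on the drawer's floor beside the gear, not on top of it. Then slide the drawer fully shut, and only then turn the lock knob on top of the chest clockwise until its pointer is at the padlock mark. Leave the bush, the tape measure and the pulley where they stand.

Things in the scene. Friction and masses are not known exactly. Their poses are not given: they have to be found in the camera images.
- chest: Grey sheet-steel parts chest with a single drawer, 210 (x, depth) x 180 (y, width) x 70 mm high, fixed to the bench. Origin: centre of its underside; its own -x is the front, towards which the drawer opens; it stands sideways, opening to the right as the robot sees it. Flat top at 70 mm with the lock knob on it.
- drawer (a joint): Drawer opening in m: 0 = fully shut (front flush with the chest), up to 0.18; it slides along the chest's -x and moves freely with light friction (about 2 N). Starts open.
- drawer_floor (a point): Centre of the drawer's inner floor, moves with the drawer, axes as the chest's; 14 mm above the bench. Inside the drawer: 180 mm (x) by 163 mm (y), walls 4 mm thick and 32 mm high at the sides and back; the clear height under the chest's top is 51 mm. At the start its rear 5 to 25 mm are under the chest's top.
- drawer_front (a point): Middle of the outer face of the drawer's front panel, which is 180 mm wide and reaches from 9 to 65 mm above the bench; x and y axes as the chest's. A pull lip 90 mm wide and 6 mm thick stands 13 mm out from the panel, its centre 17 mm above this point.
- lock (a joint): Angle of the lock knob in rad: 0 = unlocked (white pointer at the plain bar mark, towards the drawer, -x of the chest), 1.25 = locked (pointer at the white padlock mark). It grows clockwise seen from above, stays where it is left (friction about 0.06 N m) and has a stop at each end.
- lock_grip (a point): On the lock knob's axis at the height to grip it, 107 mm above the bench, on the chest's top 30 mm in front of its centre (towards its -x). The grip is an upright bar 53 mm long, 14 mm thick, its top 114 mm above the bench; below it is a disc of 28 mm radius (top 84 mm above the bench). The point's x axis lies along the bar and turns with the knob; the pointer is on its -x half.
- rest: Dark steel sloping part rest, 160 mm wide (y), 110 mm deep (x), about 110 mm high at the back, fixed. Origin: centre of its underside. The plate (95 mm long, middle 85 mm above the bench) slopes 33 degrees, rising towards its +x, and faces left as the robot sees it. At its low edge a lip 14 mm high holds the shaft's ends; its middle 92 mm are cut out for the fingers.
- rest_seat (a point): Middle of the place on the rest where the shaft's axis lies (axes as the rest's): about 14 mm above the slope and 14 mm from the lip.
- shaft: Turned steel shaft, stepped, 140 mm long (its own y axis), 27 mm in diameter at its thick middle, 0.45 kg nominal. At the start it lies level on the sloping rest, its y along the rest's y, against the lip. Origin: at its skin, below the middle in its own frame.
- shaft_mid (a point): Middle of the shaft, on its axis; y along the axis.
- gear: Steel spur gear, 65 mm in diameter, 26 mm high with its hub, lying flat and loose in the drawer. Origin: centre of its underside.
- bush: Bronze bush, 52 mm in diameter, 45 mm high, standing on the bench between the rest and the drawer. Origin: centre of its underside.
- tape: Yellow tape measure, 38 x 81 x 62 mm high, standing on the bench to the left of the chest, behind it. Origin: centre of its underside.
- pulley: Grey vee pulley, 76 mm in diameter, 34 mm high, lying on the bench beyond the chest. Origin: centre of its underside.

How it is judged:
By the outcome, as a careful person would: the job done as asked, in the order asked, and still so for the second after the job is handed in, with the robot touching nothing.
It also fails if it takes over 69 s, if anything falls off the work surface, if the arm or the gripper's body presses on something with over 40 N, if the wrist force passes 120 N, or if a joint passes its speed limit or range.

## Working session

There is one attempt and no reset: what is moved stays moved. The work goes in short steps, Python scripts to look and compute and a tool call to move; the robot and the scene stay as the last step left them, time stands still between calls to the robot, and variables do not carry over. Pictures are saved under pics/ and viewed, at most 10 in all, crops included, and the job is handed in when it is done.

Besides the shell and the picture viewer there is one more tool, called after "Emit:" by a JSON object that holds its "api" and its "payload". servo_tool: Moves the arm, as the interface text tells. Its arguments: {"type":"object","properties":{"targets":{"type":"array"},"force":{"type":"number"}},"required":["targets"]}

```bash
mkdir -p pics; ls
python3 - <<'E'
from rig import robot, viewer
import cv2,numpy as np
print(robot.observe(), robot.tip_reach)
for n in ("scene","top"):
    cv2.imwrite(f"pics/{n}0.png",viewer.snapshot(n)); m=viewer.camera_model(n)
    print(n,{k:np.round(np.array(v),4).tolist() for k,v in m.items()})
E
```

```text
pics
{'clock': 0.0, 'qpos': array([ 1.2955184 ,  0.41798015, -0.01032408,  1.6141423 ,  0.00472255,
        1.11071054, -0.05299361]), 'qd': array([-0.0018736 ,  0.00130372,  0.00036498,  0.00142838,  0.00121033,
       -0.00090283, -0.00102789]), 'tau': array([ 1.27038624e-03, -8.51259542e+01,  6.39088713e-01, -4.25989294e+01,
       -4.88279003e-02,  1.86203403e-02,  1.64740100e-04]), 'eef_pos': array([ 0.1447021 , -0.6076721 ,  0.22983473]), 'ee_rot': array([ 9.93173522e-01,  1.16644698e-01, -1.21686102e-04, -5.96112109e-04]), 'wrist_force': array([-0.80440563, -0.44613246, -0.25318161]), 'torque': array([ 0.05907952, -0.05338759,  0.03674685]), 'finger_force': 0.0, 'finger_gap': 0.9972568241301027} 0.025
scene {'camera_matrix': [[429.0152, 0.0, 282.8701], [0.0, 429.0152, 217.3818], [0.0, 0.0, 1.0]], 'distortion': [-0.0854, 0.0, 0.0, 0.0, 0.0], 'T': [[-0.8981, -0.306, 0.3158, 0.1291], [-0.4393, 0.5919, -0.6758, 1.0918], [0.0199, -0.7457, -0.666, 1.0318], [0.0, 0.0, 0.0, 1.0]]}
top {'camera_matrix': [[436.8496, 0.0, 282.2933], [0.0, 436.8496, 210.32], [0.0, 0.0, 1.0]], 'distortion': [-0.0649, 0.0, 0.0, 0.0, 0.0], 'T': [[0.0278, -0.9754, 0.2189, 0.3025], [-0.9996, -0.027, 0.0065, 0.1163], [-0.0004, -0.219, -0.9757, 1.4201], [0.0, 0.0, 0.0, 1.0]]}
```

View pics/scene0.png

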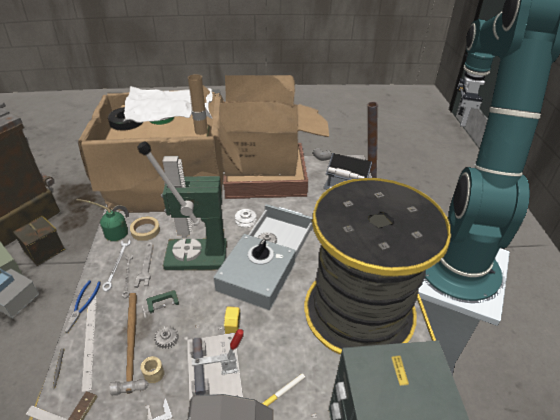

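View pics/top0.png

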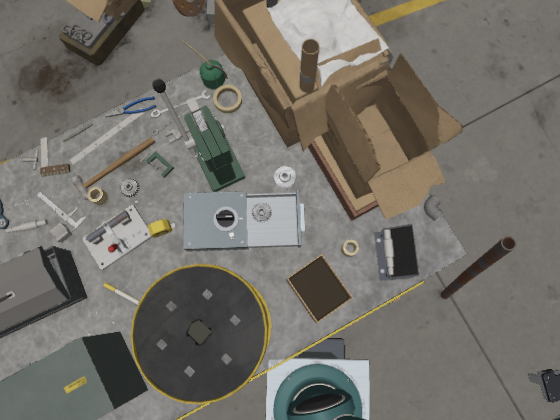

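The scene shows the chest open towards image right, with a tall cable spool between it and the robot. In the top view the chest is at about (215,220), knob (226,217), gear (261,212), drawer front lip (302,217), bush (350,247), rest and shaft (391,250), pulley (285,176) and tape (160,228).

```bash
cat > h.py <<'E'
import cv2,numpy as np
from rig import robot, viewer
def ray(n,px,m=None):
    m=m or viewer.camera_model(n); K=np.array(m["camera_matrix"]);D=np.array(m["distortion"]);T=np.array(m["T"])
    u=cv2.undistortPoints(np.float64(px).reshape(-1,1,2),K,D)[:,0]
    return T[:3,3],np.c_[u,np.ones(len(u))]@T[:3,:3].T
def plane(n,px,z,m=None):
    o,d=ray(n,px,m); return o+d*((z-o[2])/d[:,2])[:,None]
def cross(a,b):
    # a,b: (origin, dir) -> midpoint, gap
    (o1,d1),(o2,d2)=a,b; A=np.c_[d1,-d2]; s=np.linalg.lstsq(A,o2-o1,rcond=None)[0]
    p,q=o1+s[0]*d1,o2+s[1]*d2; return (p+q)/2,np.linalg.norm(p-q)
def proj(n,P,m=None):
    m=m or viewer.camera_model(n); T=np.linalg.inv(np.array(m["T"]))
    return cv2.projectPoints(np.float64(P).reshape(-1,1,3),cv2.Rodrigues(T[:3,:3])[0],T[:3,3],np.array(m["camera_matrix"]),np.array(m["distortion"]))[0][:,0]
def crop(img,x0,y0,x1,y1,s,name):
    cv2.imwrite("pics/"+name,cv2.resize(img[y0:y1,x0:x1],None,fx=s,fy=s,interpolation=cv2.INTER_CUBIC))
E
python3 - <<'E'
from h import *
t=cv2.imread("pics/top0.png"); crop(t,170,160,430,290,3,"c_top.png")
s=cv2.imread("pics/scene0.png"); crop(s,205,140,405,310,4-0.5,"c_scene.png")
E
```

```text
(no output)
```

View pics/c_top.png

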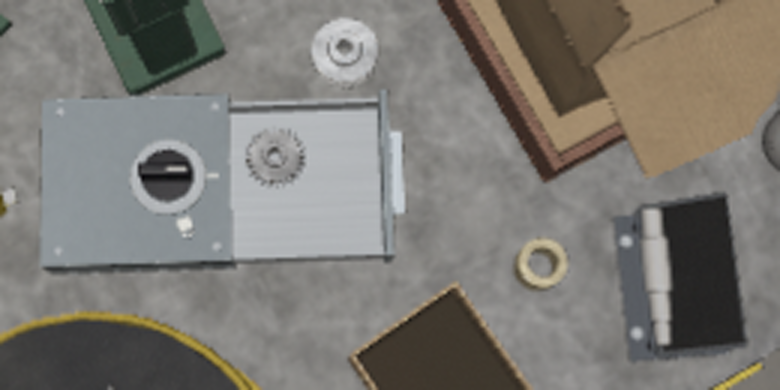

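View pics/c_scene.png

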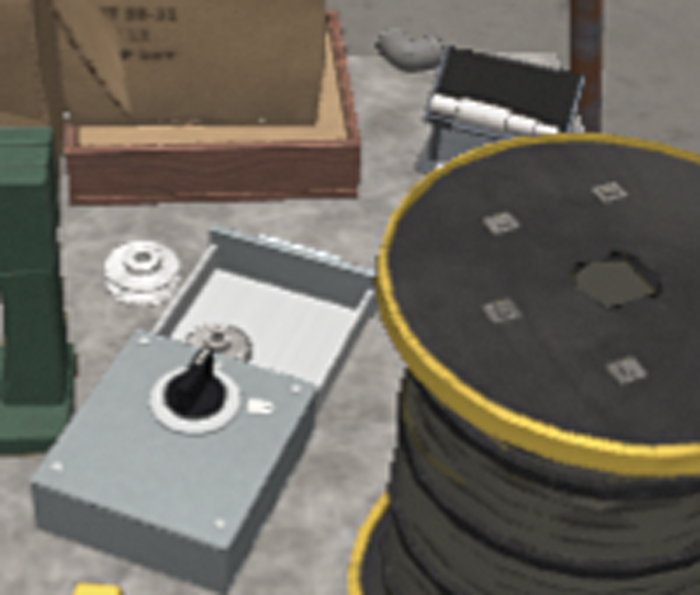

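The crops show the chest top corners at (42,98), (229,96), (233,262) and (43,266), the bar at (166,170) and the gear at (275,156), all in the top crop. The shaft runs (652,210)–(663,343) there, and (432,100)–(557,130) in the scene crop. The padlock is on the robot's side of the knob.

Run:
```python
from h import *
np.set_printoptions(precision=4,suppress=True)
ct=lambda p:(np.float64(p)+.5)/3-.5+[170,160]
cs=lambda p:(np.float64(p)+.5)/3.5-.5+[205,140]
mt=viewer.camera_model("top"); ms=viewer.camera_model("scene")
def two(nm,a,b):
    o,d=ray("top",[ct(a)],mt);o2,d2=ray("scene",[cs(b)],ms)
    p,g=cross((o,d[0]),(o2,d2[0]));print(nm,p,"gap",round(g,4))
two("shaft far",(652,210),(432,100));two("shaft near",(663,343),(557,130))
two("chest FL",(42,98),(140,338)) if 0 else None
# scene chest corners: screws: front far (145,341), front near(297,388), back far(57,466), back near(220,523)
two("screw front far",(215,105),(145,341));two("screw front near",(217,246),(297,388))
two("screw back far",(60,111),(57,466));two("screw back near",(58,251),(220,523))
two("knob centre(pointer end)",(188,170),(209,350))
two("gear",(275,156),(217,338))
two("drawer front far top",(384,92),(212,232));two("lip far",(399,132),(255,244))
two("pulley",(345,47),(144,258))
print("chest top",plane("top",ct([(42,98),(229,96),(233,262),(43,266)]),.07,mt))
print("knob .114",plane("top",ct([(166,170),(140,171),(190,169)]),.114,mt),"disc .084",plane("top",ct([(168,176)]),.084,mt))
print("gear",plane("top",ct([(275,156)]),.04,mt))
print("front panel top .065",plane("top",ct([(385,92),(391,260)]),.065,mt))
print("lip",plane("top",ct([(402,131),(403,213)]),.054,mt))
print("bush .045",plane("top",ct([(542,263)]),.045,mt))
print("rest",plane("top",ct([(725,196),(746,344)]),.11,mt), plane("top",ct([(614,218),(629,360)]),.0,mt))
print("tray",plane("top",ct([(456,285),(350,356)]),.0,mt))
print("wood box near corner",plane("top",ct([(548,180)]),0.,mt))
# spool height: top rim cross views : left edge etc. centre hole
o,d=ray("top",[(199,332)],mt);o2,d2=ray("scene",[(381,220)],ms);print("spool top",cross((o,d[0]),(o2,d2[0])))
z=cross((o,d[0]),(o2,d2[0]))[0][2]
print(plane("top",[(132,330),(270,330),(200,265),(200,403)],z,mt))
o,d=ray("top",[(310,42)],mt);o2,d2=ray("scene",[(196,78)],ms);print("tube top",cross((o,d[0]),(o2,d2[0])))
o,d=ray("top",[(158,87)],mt);o2,d2=ray("scene",[(145,148)],ms);print("press lever",cross((o,d[0]),(o2,d2[0])))
o,d=ray("top",[(508,243)],mt);o2,d2=ray("scene",[(373,103)],ms);print("pipe",cross((o,d[0]),(o2,d2[0])))
```

```text
shaft far [ 0.5491 -0.2026  0.0845] gap 0.0006
shaft near [ 0.4103 -0.2106  0.0868] gap 0.0036
screw front far [0.6499 0.2565 0.0719] gap 0.005
screw front near [0.4997 0.2474 0.0727] gap 0.0031
screw back far [0.6395 0.4214 0.0733] gap 0.0031
screw back near [0.4899 0.4127 0.073 ] gap 0.0025
knob centre(pointer end) [0.5713 0.2768 0.1133] gap 0.0024
gear [0.6062 0.1932 0.0391] gap 0.0006
drawer front far top [0.6744 0.0771 0.0572] gap 0.0027
lip far [0.6342 0.0598 0.0437] gap 0.0019
pulley [0.7301 0.1203 0.034 ] gap 0.0044
chest top [[0.6557 0.4432 0.07  ]
 [0.6632 0.243  0.07  ]
 [0.4854 0.2307 0.07  ]
 [0.4754 0.4282 0.07  ]]
knob .114 [[0.5717 0.2995 0.114 ]
 [0.57   0.3261 0.114 ]
 [0.5735 0.2751 0.114 ]] disc .084 [[0.5716 0.3013 0.084 ]]
gear [[0.6057 0.1931 0.04  ]]
front panel top .065 [[0.6736 0.0766 0.065 ]
 [0.4927 0.0668 0.065 ]]
lip [[0.6338 0.0572 0.054 ]
 [0.5447 0.0546 0.054 ]]
bush .045 [[ 0.4966 -0.0937  0.045 ]]
rest [[ 0.5612 -0.2721  0.11  ]
 [ 0.411  -0.2882  0.11  ]] [[ 0.5549 -0.1804  0.    ]
 [ 0.4001 -0.1942  0.    ]]
tray [[ 0.4764 -0.0068  0.    ]
 [ 0.3967  0.1064  0.    ]]
wood box near corner [[ 0.5956 -0.1077  0.    ]]
spool top (array([0.2393, 0.3113, 0.3592]), np.float64(0.0031445234990385195))
[[0.2395 0.4718 0.3592]
 [0.2508 0.1442 0.3592]
 [0.3988 0.3193 0.3592]
 [0.0818 0.2997 0.3592]]
tube top (array([0.9295, 0.0637, 0.4753]), np.float64(0.017249528447286434))
press lever (array([0.8174, 0.4339, 0.457 ]), np.float64(0.0019420389412767825))
pipe (array([ 0.4891, -0.505 ,  0.2389]), np.float64(0.005558457720801573))
```

Emit:
{"api": "servo_tool", "payload": {"targets": [{"jaw":1,"x":0.06,"y":-0.045,"z":-0.008,"spin":0},{"jaw":1,"x":0.06,"y":-0.045,"z":-0.008,"spin":0},{"jaw":1,"x":0.06,"y":-0.045,"z":-0.008,"spin":0},{"jaw":1,"x":0.06,"y":-0.045,"z":-0.008,"spin":0},{"jaw":1,"x":0.06,"y":-0.045,"z":-0.008,"spin":0},{"jaw":1,"x":0.06,"y":-0.045,"z":-0.008,"spin":0},{"jaw":1,"x":0.06,"y":-0.045,"z":-0.008,"spin":0},{"jaw":1,"x":0.06,"y":-0.045,"z":-0.008,"spin":0},{"jaw":1,"x":0.06,"y":-0.045,"z":-0.008,"spin":0},{"jaw":1,"x":0.06,"y":-0.045,"z":-0.008,"spin":0}]}}

```text
clock: 0.93
eef_pos: [0.3852, -0.3179, 0.2706]
ee_rot: [0.993, 0.117, -0.0, -0.0]
wrist_force: [0.3, -0.4, -0.0]
finger_gap: 0.998
finger_force: 0.0
```

Emit:
{"api": "servo_tool", "payload": {"targets": [{"jaw":1,"x":0.06,"y":-0.045,"z":0,"spin":0},{"jaw":1,"x":0.06,"y":-0.045,"z":0,"spin":0},{"jaw":0.7,"x":0.06,"y":-0.045,"z":0,"spin":0.025},{"jaw":0.6,"x":0,"y":0,"z":0,"spin":0.025},{"jaw":0.6,"x":0,"y":0,"z":0,"spin":0},{"jaw":0.6,"x":0,"y":0,"z":0,"spin":0}]}}

```text
clock: 1.43
eef_pos: [0.4561, -0.2333, 0.2702]
ee_rot: [0.999, 0.04, -0.0, -0.0]
wrist_force: [-0.3, 0.8, -0.2]
finger_gap: 0.754
finger_force: 0.0
```

Run:
```python
from h import *
import json
np.set_printoptions(precision=4,suppress=True)
s=robot.observe(); m=viewer.camera_model("wrist"); im=viewer.snapshot("wrist")
json.dump({k:np.array(v).tolist() for k,v in m.items()},open("w1.json","w"))
cv2.imwrite("pics/w1.png",im); print(s["clock"],s["eef_pos"],s["ee_rot"],s["finger_gap"],np.array(m["T"]))
```

```text
1.4333 [ 0.4561 -0.2333  0.2702] [ 0.9992  0.0395 -0.0003 -0.    ] 0.7542522315279048 [[ 0.0786 -0.9672 -0.2415  0.5257]
 [-0.9969 -0.0762 -0.0194 -0.2283]
 [ 0.0003  0.2423 -0.9702  0.4241]
 [ 0.      0.      0.      1.    ]]
```

View pics/w1.png

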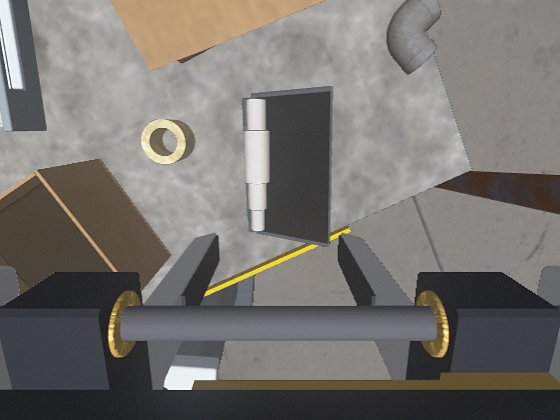

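The wrist view shows the shaft from (256,98) to (258,232) with its thick part at rows 130–183. The plate is solid behind it and the bush is at (166,141). I'll shift sideways for a second wrist view to get the height.

Emit:
{"api": "servo_tool", "payload": {"targets": [{"jaw":0.6,"x":0.026,"y":0.052},{"jaw":0.6,"x":0.026,"y":0.052},{"jaw":0.6,"x":0.026,"y":0.052},{"jaw":0.6},{"jaw":0.6},{"jaw":0.6}]}}

```text
$.targets[0]: bad value
```

```bash
cat > meas.py <<'E'
from h import *
import json
np.set_printoptions(precision=4,suppress=True)
m2=viewer.camera_model("wrist"); im2=viewer.snapshot("wrist"); cv2.imwrite("pics/w2.png",im2)
m1=json.load(open("w1.json")); im1=cv2.imread("pics/w1.png")
json.dump({k:np.array(v).tolist() for k,v in m2.items()},open("w2.json","w"))
def shaft(im,guess):
    h=cv2.cvtColor(im,cv2.COLOR_BGR2HSV); k=((h[...,2]>185)&(h[...,1]<40)).astype(np.uint8)
    n,l,st,c=cv2.connectedComponentsWithStats(k)
    i=min((i for i in range(1,n) if st[i,4]>800),key=lambda i:np.hypot(*(c[i]-guess)))
    ys,xs=np.where(l==i); print("blob",st[i],c[i])
    rows=np.unique(ys); mid=np.array([[(xs[ys==r].min()+xs[ys==r].max())/2,r] for r in rows]); wd=[(xs[ys==r].max()-xs[ys==r].min()+1) for r in rows]
    print("widths",wd[::8])
    f=np.polyfit(mid[3:-3,1],mid[3:-3,0],1); r0,r1=rows[0]-.5,rows[-1]+.5
    return np.array([[np.polyval(f,r0),r0],[np.polyval(f,r1),r1]])
g=proj("wrist",[[.48,-.207,.086]],m2)[0]
e1=shaft(im1,(258,160)); e2=shaft(im2,g); print(e1,e2)
for i in range(2):
    o,d=ray("w",[e1[i]],m1);o2,d2=ray("w",[e2[i]],m2);print(cross((o,d[0]),(o2,d2[0])))
E
python3 meas.py
```

```text
blob [ 245  131   22   79 1474] [256.0278 166.9261]
widths [np.int64(21), np.int64(21), np.int64(20), np.int64(21), np.int64(21), np.int64(21), np.int64(21), np.int64(15), np.int64(15), np.int64(14)]
blob [ 245  131   22  100 1680] [255.6327 173.697 ]
widths [np.int64(21), np.int64(21), np.int64(21), np.int64(21), np.int64(21), np.int64(20), np.int64(20), np.int64(15), np.int64(15), np.int64(15), np.int64(10), np.int64(11), np.int64(11)]
[[255.3447 130.5   ]
 [256.8059 209.5   ]] [[254.5256 130.5   ]
 [257.0701 230.5   ]]
(array([ 0.5219, -0.2138,  0.2092]), np.float64(0.0002960837468952984))
(array([ 0.527 , -0.2288,  0.429 ]), np.float64(0.0004986380099288625))
```

Emit:
{"api": "servo_tool", "payload": {"targets": [{"jaw":0.6,"x":0.026,"y":0.052,"z":0,"spin":0},{"jaw":0.6,"x":0.026,"y":0.052,"z":0,"spin":0},{"jaw":0.6,"x":0.026,"y":0.052,"z":0,"spin":0},{"jaw":0.6,"x":0,"y":0,"z":0,"spin":0},{"jaw":0.6,"x":0,"y":0,"z":0,"spin":0},{"jaw":0.6,"x":0,"y":0,"z":0,"spin":0}]}}

```text
clock: 2.03
eef_pos: [0.5006, -0.308, 0.2701]
ee_rot: [0.999, 0.038, -0.0, -0.0]
wrist_force: [0.5, -0.3, 0.2]
finger_gap: 0.602
finger_force: 0.0
```

```bash
sed -i 's/k=((h.*$/k=cv2.morphologyEx(((h[...,2]>165)\&(h[...,1]<40)).astype(np.uint8),cv2.MORPH_CLOSE,np.ones((5,1)))/' meas.py; python3 meas.py
```

```text
blob [ 236   99   32  132 2499] [255.6975 160.3697]
widths [np.int64(12), np.int64(18), np.int64(18), np.int64(17), np.int64(23), np.int64(23), np.int64(23), np.int64(23), np.int64(27), np.int64(32), np.int64(23), np.int64(16), np.int64(16), np.int64(16), np.int64(12), np.int64(12), np.int64(12)]
blob [ 164  139   33  125 2236] [184.5121 195.9401]
widths [np.int64(17), np.int64(16), np.int64(16), np.int64(16), np.int64(22), np.int64(23), np.int64(32), np.int64(22), np.int64(22), np.int64(24), np.int64(17), np.int64(16), np.int64(15), np.int64(12), np.int64(11), np.int64(7)]
[[254.9616  98.5   ]
 [256.6892 230.5   ]] [[179.913  138.5   ]
 [190.0954 263.5   ]]
(array([ 0.5508, -0.2034,  0.088 ]), np.float64(0.0003880105195324889))
(array([ 0.4106, -0.2138,  0.0828]), np.float64(0.0011787353337482584))
```

```bash
python3 - <<'E'
import re
s=open("meas.py").read()
s=s.replace('m2=viewer.camera_model("wrist"); im2=viewer.snapshot("wrist"); cv2.imwrite("pics/w2.png",im2)','m2=json.load(open("w2.json")); im2=cv2.imread("pics/w2.png")')
s=re.sub(r'json.dump.*\n','',s)
s=re.sub(r'    f=np.polyfit.*\n','''    q=mid[(np.array(wd)<25)][3:-3].astype(np.float32); vx,vy,x0,y0=cv2.fitLine(q,cv2.DIST_HUBER,0,.01,.01).ravel(); f=[vx/vy,x0-vx/vy*y0]; r0,r1=rows[0]-.5,rows[-1]+.5
    print("resid",np.abs(q[:,0]-np.polyval(f,q[:,1])).max())
''',s)
s+='''
print("f",m1["camera_matrix"][0][0])
# plane of axis 1 meets plane of axis 2
o1,d1=ray("w",e1,m1);o2,d2=ray("w",e2,m2);n1=np.cross(*d1);n2=np.cross(*d2);v=np.cross(n1,n2);v/=np.linalg.norm(v)
for y in (.41,.48,.55): print("axis",np.linalg.solve([n1,n2,[1,0,0]],[n1@o1,n2@o2,y]))
'''
open("meas.py","w").write(s)
E
python3 meas.py
```

```text
blob [ 236   99   32  132 2499] [255.6975 160.3697]
widths [np.int64(12), np.int64(18), np.int64(18), np.int64(17), np.int64(23), np.int64(23), np.int64(23), np.int64(23), np.int64(27), np.int64(32), np.int64(23), np.int64(16), np.int64(16), np.int64(16), np.int64(12), np.int64(12), np.int64(12)]
resid 0.54681396
blob [ 164  139   33  125 2236] [184.5121 195.9401]
widths [np.int64(17), np.int64(16), np.int64(16), np.int64(16), np.int64(22), np.int64(23), np.int64(32), np.int64(22), np.int64(22), np.int64(24), np.int64(17), np.int64(16), np.int64(15), np.int64(12), np.int64(11), np.int64(7)]
resid 1.6318665
[[255.3732  98.5   ]
 [257.2976 230.5   ]] [[180.747  138.5   ]
 [190.0312 263.5   ]]
(array([ 0.5508, -0.2038,  0.0864]), np.float64(0.0005888890296649317))
(array([ 0.4117, -0.2145,  0.0855]), np.float64(0.0008494670870030026))
f 320.08673572685973
axis [ 0.41   -0.2143  0.0841]
axis [ 0.48   -0.209   0.0847]
axis [ 0.55   -0.2036  0.0852]
```

Emit:
{"api": "servo_tool", "payload": {"targets": [{"jaw":0.5,"x":-0.0025,"y":-0.05,"z":0,"spin":0},{"jaw":0.4,"x":-0.0025,"y":-0.05,"z":0,"spin":0},{"jaw":0.36,"x":-0.0025,"y":-0.05,"z":0,"spin":0},{"jaw":0.36,"x":-0.0025,"y":-0.05,"z":0.03,"spin":0},{"jaw":0.36,"x":0,"y":0,"z":0.06,"spin":0},{"jaw":0.36,"x":0,"y":0,"z":0.07,"spin":0},{"jaw":0.36,"x":0,"y":0,"z":0.07,"spin":0},{"jaw":0.36,"x":0,"y":0,"z":0.05,"spin":0},{"jaw":0.36,"x":0,"y":0,"z":0,"spin":0},{"jaw":0.36,"x":0,"y":0,"z":0,"spin":0}]}}

```text
clock: 2.92
eef_pos: [0.4881, -0.208, 0.1307]
ee_rot: [0.999, 0.039, -0.001, -0.0]
wrist_force: [-0.9, -0.5, 1.4]
finger_gap: 0.36
finger_force: 0.0
```

Run:
```python
from h import *
np.set_printoptions(precision=4,suppress=True)
im=viewer.snapshot("wrist"); cv2.imwrite("pics/w3.png",im)
s=robot.observe();print(s["clock"],s["eef_pos"],s["ee_rot"],s["wrist_force"],s["finger_gap"])
```

```text
2.9667 [ 0.489  -0.2084  0.1319] [0.9993 0.0387 0.0004 0.0002] [0.7844 0.9551 1.7723] 0.36011533153881203
```

View pics/w3.png

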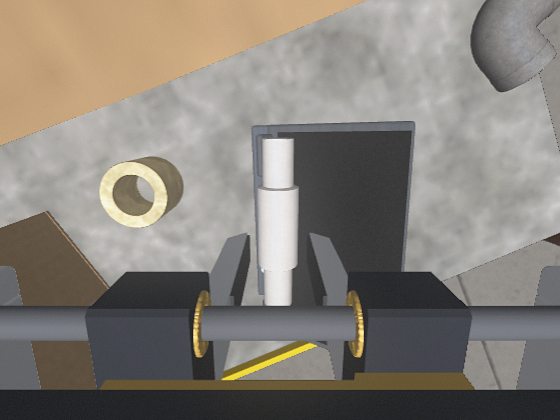

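The wrist view shows the shaft centred between the fingers (fingers' middle column about 279, shaft about 278), with the thick part at rows 187–270. I'll descend carefully.

Emit:
{"api": "servo_tool", "payload": {"targets": [{"jaw":0.34,"x":0,"y":0,"z":0.012,"spin":0},{"jaw":0.33,"x":0,"y":0,"z":0.012,"spin":0},{"jaw":0.33,"x":0,"y":0,"z":0.012,"spin":0},{"jaw":0.33,"x":0,"y":0,"z":0,"spin":0},{"jaw":0.33,"x":0,"y":0,"z":0,"spin":0},{"jaw":0.33,"x":0,"y":0,"z":0,"spin":0}]}}

```text
clock: 3.47
eef_pos: [0.4887, -0.2085, 0.1126]
ee_rot: [0.999, 0.038, 0.0, -0.0]
wrist_force: [-0.4, -0.6, -0.5]
finger_gap: 0.332
finger_force: 0.0
```

Emit:
{"api": "servo_tool", "payload": {"targets": [{"jaw":0.33,"x":0,"y":0,"z":0.004,"spin":0},{"jaw":0.33,"x":0,"y":0,"z":0,"spin":0},{"jaw":0.33,"x":0,"y":0,"z":0,"spin":0}]}}

```text
clock: 3.72
eef_pos: [0.4886, -0.2085, 0.1104]
ee_rot: [0.999, 0.038, -0.0, -0.0]
wrist_force: [0.2, 1.0, 0.1]
finger_gap: 0.332
finger_force: 0.0
```

Emit:
{"api": "servo_tool", "payload": {"targets": [{"jaw":0.33,"x":0,"y":0,"z":0.005,"spin":0},{"jaw":0.33,"x":0,"y":0,"z":0,"spin":0},{"jaw":0.33,"x":0,"y":0,"z":0,"spin":0}]}}

```text
clock: 3.97
eef_pos: [0.4886, -0.2085, 0.1078]
ee_rot: [0.999, 0.038, -0.0, -0.0]
wrist_force: [0.5, 0.2, 0.4]
finger_gap: 0.33
finger_force: 0.0
```

Emit:
{"api": "servo_tool", "payload": {"targets": [{"jaw":0.33,"x":0,"y":0,"z":0.004,"spin":0},{"jaw":0.33,"x":0,"y":0,"z":0,"spin":0},{"jaw":0.33,"x":0,"y":0,"z":0,"spin":0}]}}

```text
clock: 4.22
eef_pos: [0.4886, -0.2085, 0.1058]
ee_rot: [0.999, 0.038, -0.0, -0.0]
wrist_force: [-0.4, -0.3, -0.4]
finger_gap: 0.329
finger_force: 0.0
```

Emit:
{"api": "servo_tool", "payload": {"targets": [{"jaw":0.33,"x":0,"y":0,"z":0.004,"spin":0},{"jaw":0.33,"x":0,"y":0,"z":0,"spin":0},{"jaw":0.33,"x":0,"y":0,"z":0,"spin":0}]}}

```text
clock: 4.47
eef_pos: [0.4886, -0.2085, 0.1038]
ee_rot: [0.999, 0.038, -0.0, -0.0]
wrist_force: [-0.0, 0.0, -0.1]
finger_gap: 0.33
finger_force: 0.0
```

Emit:
{"api": "servo_tool", "payload": {"targets": [{"jaw":0.33,"x":0,"y":0,"z":0.003,"spin":0},{"jaw":0.33,"x":0,"y":0,"z":0,"spin":0},{"jaw":0.33,"x":0,"y":0,"z":0,"spin":0}]}}

```text
clock: 4.72
eef_pos: [0.4886, -0.2085, 0.1024]
ee_rot: [0.999, 0.038, -0.0, -0.0]
wrist_force: [0.1, -0.2, -0.2]
finger_gap: 0.33
finger_force: 0.0
```

Emit:
{"api": "servo_tool", "payload": {"targets": [{"jaw":0.28,"x":0,"y":0,"z":0,"spin":0},{"jaw":0.2,"x":0,"y":0,"z":0,"spin":0},{"jaw":0.2,"x":0,"y":0,"z":0,"spin":0},{"jaw":0.2,"x":0,"y":0,"z":0,"spin":0}], "force": 35}}

```text
clock: 5.05
eef_pos: [0.4886, -0.2079, 0.1025]
ee_rot: [0.999, 0.039, -0.0, -0.0]
wrist_force: [-0.3, 6.1, 3.4]
finger_gap: 0.273
finger_force: 35.0
```

Emit:
{"api": "servo_tool", "payload": {"targets": [{"jaw":0.2,"x":0,"y":0,"z":-0.006,"spin":0},{"jaw":0.2,"x":0,"y":0,"z":-0.01,"spin":0},{"jaw":0.2,"x":0,"y":0,"z":-0.02,"spin":0},{"jaw":0.2,"x":0,"y":0,"z":-0.03,"spin":0},{"jaw":0.2,"x":0,"y":0,"z":-0.04,"spin":0},{"jaw":0.2,"x":0,"y":0,"z":-0.04,"spin":0},{"jaw":0.2,"x":0,"y":0,"z":0,"spin":0},{"jaw":0.2,"x":0,"y":0,"z":0,"spin":0}]}}

```text
clock: 5.72
eef_pos: [0.4889, -0.2089, 0.1763]
ee_rot: [0.999, 0.038, 0.001, 0.001]
wrist_force: [0.1, 0.3, -6.8]
finger_gap: 0.273
finger_force: 35.0
```

Run:
```python
from h import *
np.set_printoptions(precision=4,suppress=True)
im=viewer.snapshot("wrist"); cv2.imwrite("pics/w4.png",im)
s=robot.observe();print(s["clock"],s["eef_pos"],s["ee_rot"],s["wrist_force"],s["finger_gap"])
```

```text
5.7667 [ 0.4884 -0.2087  0.1752] [ 0.9993  0.0382 -0.      0.0001] [-0.4813 -0.5175 -6.1188] 0.2753212654030104
```

View pics/w4.png

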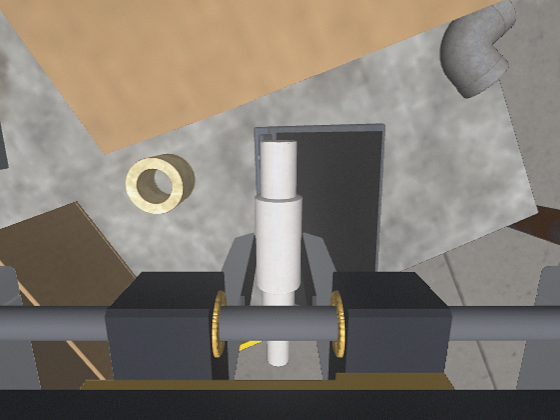

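The shaft is firmly held at its thick part (rows 195–290) and level. Next I'll check the heights of the boxes along the way.

Run:
```python
from h import *
import json
np.set_printoptions(precision=4,suppress=True)
m4=viewer.camera_model("wrist"); m1=json.load(open("w1.json"))
def x(nm,a,ma,b,mb):
    o,d=ray("",[a],ma);o2,d2=ray("",[b],mb);p,g=cross((o,d[0]),(o2,d2[0]));print(nm,p,g)
mt=viewer.camera_model("top")
x("flap corner w1-w4",(151,68),m1,(105,152),m4)
x("tray corner w1-w4",(100,160),m1,(77,202),m4)
x("tray corner top-w4",(170+456/3,160+285/3),mt,(77,202),m4)
x("flap corner w1-top",(151,68),m1,(170+650/3,160+175/3),mt)
print("w4 flap edge if z=.3",plane("",[(105,152),(300,75)],.3,m4))
```

```text
flap corner w1-w4 [ 0.549  -0.1629  0.2518] 0.000372892524337312
tray corner w1-w4 [ 0.4643  0.0033 -0.0021] 0.00012017841123672184
tray corner top-w4 [ 0.4714 -0.0075  0.0168] 0.004299407968523526
flap corner w1-top [ 0.5495 -0.1625  0.2516] 0.0008963008684324578
w4 flap edge if z=.3 [[ 0.5545 -0.1884  0.3   ]
 [ 0.5623 -0.2054  0.3   ]]
```

Emit:
{"api": "servo_tool", "payload": {"targets": [{"jaw":0.2,"x":-0.033,"y":-0.03,"z":0,"spin":0},{"jaw":0.2,"x":-0.033,"y":-0.045,"z":0,"spin":0},{"jaw":0.2,"x":0,"y":-0.06,"z":0,"spin":0},{"jaw":0.2,"x":0.006,"y":-0.072,"z":0,"spin":0},{"jaw":0.2,"x":0.006,"y":-0.072,"z":0,"spin":0},{"jaw":0.2,"x":0.006,"y":-0.072,"z":0,"spin":0},{"jaw":0.2,"x":0.006,"y":-0.07,"z":0,"spin":0},{"jaw":0.2,"x":0.05,"y":-0.045,"z":0,"spin":0},{"jaw":0.2,"x":0.06,"y":-0.045,"z":0,"spin":0},{"jaw":0.2,"x":0.06,"y":-0.045,"z":0,"spin":0.0055}]}}

```text
clock: 6.6
eef_pos: [0.5314, 0.0748, 0.1744]
ee_rot: [1.0, 0.03, -0.001, 0.0]
wrist_force: [1.1, -0.7, -5.5]
finger_gap: 0.273
finger_force: 35.0
```

Emit:
{"api": "servo_tool", "payload": {"targets": [{"jaw":0.2,"x":0.06,"y":-0.04,"z":0,"spin":0},{"jaw":0.2,"x":0.05,"y":-0.03,"z":0,"spin":0},{"jaw":0.2,"x":0.015,"y":-0.01,"z":0,"spin":0},{"jaw":0.2,"x":0,"y":0,"z":0,"spin":0},{"jaw":0.2,"x":0,"y":0,"z":0,"spin":0},{"jaw":0.2,"x":0,"y":0,"z":0,"spin":0},{"jaw":0.2,"x":0,"y":0,"z":0,"spin":0}]}}

```text
clock: 7.18
eef_pos: [0.5904, 0.1162, 0.1751]
ee_rot: [1.0, 0.029, -0.0, 0.0]
wrist_force: [0.2, -1.3, -5.5]
finger_gap: 0.275
finger_force: 35.0
```

Run:
```python
from h import *
import json
np.set_printoptions(precision=4,suppress=True)
s=robot.observe();m=viewer.camera_model("wrist");im=viewer.snapshot("wrist"); cv2.imwrite("pics/w5.png",im)
json.dump({k:np.array(v).tolist() for k,v in m.items()},open("w5.json","w"))
print(s["clock"],s["eef_pos"],s["ee_rot"],s["wrist_force"],s["finger_gap"])
print(proj("",[[.5886,.1175,.0275],[.511,.117,.0275],[.651,.117,.0275],[.606,.193,.04]],m))
```

```text
7.1833 [0.5904 0.1162 0.1751] [ 0.9996  0.0293 -0.0004  0.0003] [ 0.238  -1.3345 -5.5266] 0.27534781353424226
[[275.9021 202.655 ]
 [272.1092 276.0758]
 [280.2802 136.8919]
 [194.4233 182.6553]]
```

View pics/w5.png

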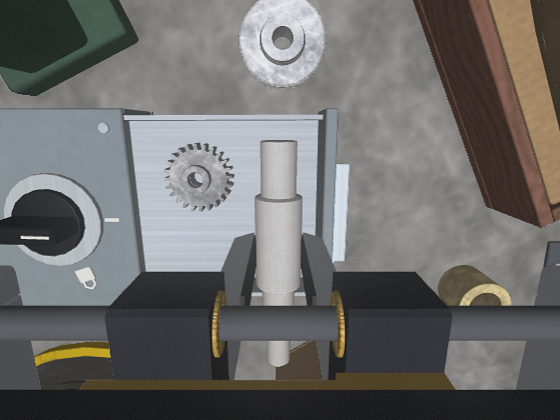

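The drawer lies below: far wall at row ~120, front panel at columns 320–337, gear at (199,177), padlock at (86,277). Checking the fit numerically.

Run:
```python
from h import *
import json
np.set_printoptions(precision=4,suppress=True)
m=json.load(open("w5.json"))
P=lambda p,z:print(p,z,plane("",[p],z,m)[0])
P((230,116),.046);P((230,121),.046)
P((337,112),.065);P((328,112),.065);P((321,200),.014);P((337,200),.065)
P((199,177),.036);P((235,177),.03);P((163,177),.03)
P((350,210),.054)
P((123,112),.07);P((148,270),.07)
P((45,217),.084);P((86,277),.07);P((50,238),.114);P((0,230),.114)
P((111,220),.07)
```

```text
(230, 116) 0.046 [0.6664 0.161  0.046 ]
(230, 121) 0.046 [0.6623 0.1609 0.046 ]
(337, 112) 0.065 [0.674  0.0736 0.065 ]
(328, 112) 0.065 [0.6736 0.0808 0.065 ]
(321, 200) 0.014 [0.5908 0.0721 0.014 ]
(337, 200) 0.065 [0.6028 0.0663 0.065 ]
(199, 177) 0.036 [0.6108 0.1898 0.036 ]
(235, 177) 0.03 [0.6117 0.1574 0.03  ]
(163, 177) 0.03 [0.6078 0.225  0.03  ]
(350, 210) 0.054 [0.592  0.0516 0.054 ]
(123, 112) 0.07 [0.6641 0.2406 0.07  ]
(148, 270) 0.07 [0.5315 0.2265 0.07  ]
(45, 217) 0.084 [0.5796 0.3008 0.084 ]
(86, 277) 0.07 [0.5216 0.2814 0.07  ]
(50, 238) 0.114 [0.5741 0.2769 0.114 ]
(0, 230) 0.114 [0.578  0.3115 0.114 ]
(111, 220) 0.07 [0.5756 0.2558 0.07  ]
```

Emit:
{"api": "servo_tool", "payload": {"targets": [{"jaw":0.2,"x":-0.007,"y":0,"z":0.04,"spin":0},{"jaw":0.2,"x":0,"y":0,"z":0.05,"spin":0},{"jaw":0.2,"x":0,"y":0,"z":0.05,"spin":0},{"jaw":0.2,"x":0,"y":0,"z":0.05,"spin":0},{"jaw":0.2,"x":0,"y":0,"z":0.03,"spin":0},{"jaw":0.2,"x":0,"y":0,"z":0.015,"spin":0},{"jaw":0.2,"x":0,"y":0,"z":0.01,"spin":0},{"jaw":0.2,"x":0,"y":0,"z":0.005,"spin":0},{"jaw":0.2,"x":0,"y":0,"z":0,"spin":0},{"jaw":0.2,"x":0,"y":0,"z":0,"spin":0}]}}

```text
clock: 8.07
eef_pos: [0.5882, 0.117, 0.0515]
ee_rot: [1.0, 0.03, 0.001, -0.0]
wrist_force: [0.0, -0.4, -5.7]
finger_gap: 0.269
finger_force: 35.0
```

Emit:
{"api": "servo_tool", "payload": {"targets": [{"jaw":0.2,"x":0,"y":0,"z":0.004,"spin":0},{"jaw":0.2,"x":0,"y":0,"z":0,"spin":0},{"jaw":0.2,"x":0,"y":0,"z":0,"spin":0}]}}

```text
clock: 8.32
eef_pos: [0.5887, 0.1173, 0.0506]
ee_rot: [1.0, 0.03, 0.001, -0.0]
wrist_force: [-5.8, -1.8, 19.4]
finger_gap: 0.275
finger_force: 35.0
```

Emit:
{"api": "servo_tool", "payload": {"targets": [{"jaw":0.2,"x":0,"y":0,"z":-0.002,"spin":0},{"jaw":0.2,"x":0,"y":0,"z":0,"spin":0},{"jaw":0.2,"x":0,"y":0,"z":0,"spin":0}]}}

```text
clock: 8.57
eef_pos: [0.5886, 0.1173, 0.0507]
ee_rot: [1.0, 0.03, 0.001, -0.0]
wrist_force: [-1.9, 0.0, 9.5]
finger_gap: 0.271
finger_force: 35.0
```

Run:
```python
from h import *
s=robot.observe();im=viewer.snapshot("wrist");cv2.imwrite("pics/w6.png",im);print(s["eef_pos"],s["wrist_force"],s["torque"])
t=viewer.snapshot("top")
a=cv2.resize(im[100:400,120:420],(400,400));b=cv2.resize(t[180:260,220:320],(400,320));b=cv2.copyMakeBorder(b,0,80,0,0,cv2.BORDER_CONSTANT)
cv2.imwrite("pics/c6.png",np.hstack([a,b]))
```

```text
[0.5885549  0.11731704 0.05066535] [-1.8681405   0.0309104   9.51269905] [0.03927222 0.61077035 0.00586599]
```

View pics/c6.png

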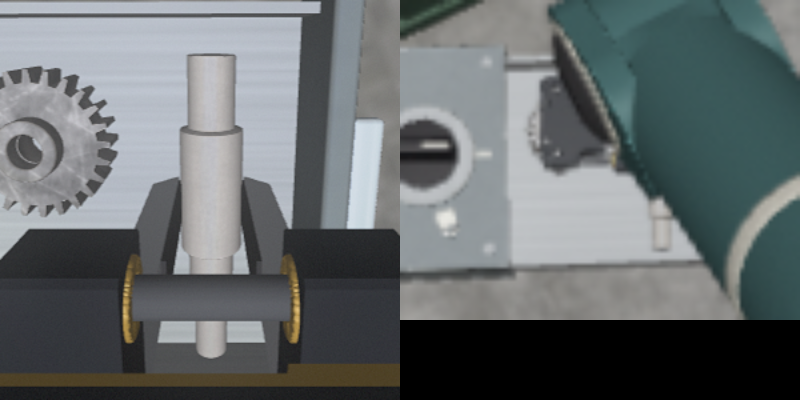

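The shaft lies between gear and front panel, clear of both. I'll ease the grip, open a little, then rise.

Emit:
{"api": "servo_tool", "payload": {"targets": [{"jaw":0.2,"x":0,"y":0,"z":0,"spin":0},{"jaw":0.2,"x":0,"y":0,"z":0,"spin":0},{"jaw":0.2,"x":0,"y":0,"z":0,"spin":0}], "force": 5}}

```text
clock: 8.92
eef_pos: [0.5887, 0.1173, 0.0505]
ee_rot: [1.0, 0.03, 0.001, -0.0]
wrist_force: [-0.7, -0.2, 6.4]
finger_gap: 0.278
finger_force: 5.0
```

Emit:
{"api": "servo_tool", "payload": {"targets": [{"jaw":0.3,"x":0,"y":0,"z":0,"spin":0},{"jaw":0.34,"x":0,"y":0,"z":0,"spin":0},{"jaw":0.38,"x":0,"y":0,"z":0,"spin":0},{"jaw":0.4,"x":0,"y":0,"z":0,"spin":0},{"jaw":0.4,"x":0,"y":0,"z":0,"spin":0},{"jaw":0.4,"x":0,"y":0,"z":0,"spin":0}]}}

```text
clock: 9.42
eef_pos: [0.5876, 0.117, 0.0494]
ee_rot: [1.0, 0.03, -0.0, -0.0]
wrist_force: [0.0, 1.0, 0.4]
finger_gap: 0.398
finger_force: 0.0
```

Emit:
{"api": "servo_tool", "payload": {"targets": [{"jaw":0.4,"x":0,"y":0,"z":-0.02,"spin":0},{"jaw":0.4,"x":0,"y":0,"z":-0.04,"spin":0},{"jaw":0.4,"x":0,"y":0,"z":-0.06,"spin":0},{"jaw":0.4,"x":0,"y":0,"z":-0.06,"spin":0},{"jaw":0.4,"x":0,"y":0,"z":-0.06,"spin":0},{"jaw":0.3,"x":0,"y":0,"z":0,"spin":0},{"jaw":0.2,"x":0,"y":0,"z":0,"spin":0},{"jaw":0.2,"x":0,"y":0,"z":0,"spin":0}]}}

```text
clock: 10.08
eef_pos: [0.5874, 0.1168, 0.1695]
ee_rot: [1.0, 0.03, -0.0, 0.0]
wrist_force: [-0.5, -0.2, 0.3]
finger_gap: 0.225
finger_force: 0.0
```

Run:
```python
from h import *
import json
np.set_printoptions(precision=4,suppress=True)
s=robot.observe();m=viewer.camera_model("wrist");im=viewer.snapshot("wrist");cv2.imwrite("pics/w7.png",im)
json.dump({k:np.array(v).tolist() for k,v in m.items()},open("w7.json","w"))
print(s["clock"],s["eef_pos"],s["wrist_force"],s["qpos"])
```

```text
10.0833 [0.5874 0.1168 0.1695] [-0.5007 -0.2269  0.3334] [ 0.0952  0.4715 -0.4487  1.7265  0.2368  0.9975 -1.9516]
```

View pics/w7.png

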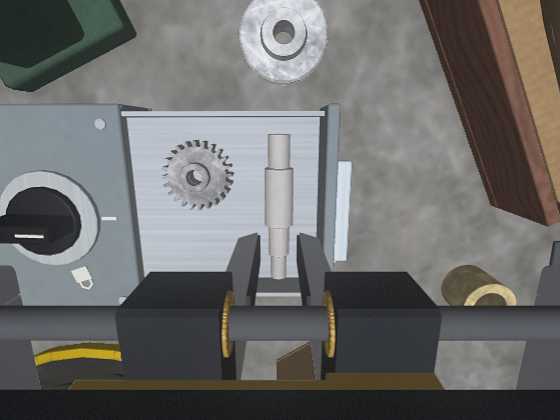

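The shaft lies flat beside the gear (shaft (279,205), gear (197,175)). Next I'll move in front of the drawer, turn the tool a quarter turn, close the jaws and lower.

Emit:
{"api": "servo_tool", "payload": {"targets": [{"jaw":0,"x":0,"y":0.049,"z":0,"spin":0},{"jaw":0,"x":0,"y":0.049,"z":0,"spin":0},{"jaw":0,"x":0,"y":0.049,"z":0,"spin":0},{"jaw":0,"x":0,"y":0.049,"z":0,"spin":0},{"jaw":0,"x":0,"y":0,"z":0,"spin":-0.0385},{"jaw":0,"x":0,"y":0,"z":0,"spin":-0.0385},{"jaw":0,"x":0,"y":0,"z":0,"spin":-0.0385},{"jaw":0,"x":0,"y":0,"z":0,"spin":-0.0385},{"jaw":0,"x":0,"y":0,"z":0,"spin":-0.0385},{"jaw":0,"x":0,"y":0,"z":0,"spin":-0.0385}]}}

```text
clock: 10.97
eef_pos: [0.5929, 0.0192, 0.1683]
ee_rot: [0.923, 0.385, -0.001, -0.001]
wrist_force: [0.3, -0.1, -0.6]
finger_gap: 0.008
finger_force: 0.0
```

Emit:
{"api": "servo_tool", "payload": {"targets": [{"jaw":0,"x":0,"y":0,"z":0,"spin":-0.0385},{"jaw":0,"x":0,"y":0,"z":0.02,"spin":-0.0385},{"jaw":0,"x":0,"y":0,"z":0.04,"spin":-0.0385},{"jaw":0,"x":0,"y":0,"z":0.04,"spin":-0.0385},{"jaw":0,"x":0,"y":0,"z":0.04,"spin":-0.0385},{"jaw":0,"x":0,"y":0,"z":0.04,"spin":-0.0385},{"jaw":0,"x":0,"y":0,"z":0.02,"spin":-0.0385},{"jaw":0,"x":0,"y":0,"z":0,"spin":0},{"jaw":0,"x":0,"y":0,"z":0,"spin":0},{"jaw":0,"x":0,"y":0,"z":0,"spin":0}]}}

```text
clock: 11.8
eef_pos: [0.5936, 0.0193, 0.0698]
ee_rot: [0.687, 0.727, 0.0, -0.0]
wrist_force: [-0.2, 0.5, 0.6]
finger_gap: 0.003
finger_force: 0.0
```

Emit:
{"api": "servo_tool", "payload": {"targets": [{"jaw":0,"x":0.02,"y":0,"z":0,"spin":0},{"jaw":0,"x":0.02,"y":0,"z":0,"spin":0},{"jaw":0,"x":0.004,"y":0,"z":0,"spin":0},{"jaw":0,"x":0.004,"y":0,"z":0,"spin":0},{"jaw":0,"x":0.005,"y":0,"z":0,"spin":0},{"jaw":0,"x":0.006,"y":0,"z":0,"spin":0},{"jaw":0,"x":0.007,"y":0,"z":0,"spin":0},{"jaw":0,"x":0.008,"y":0,"z":0,"spin":0},{"jaw":0,"x":0.008,"y":0,"z":0,"spin":0},{"jaw":0,"x":0.008,"y":0,"z":0,"spin":0}]}}

```text
clock: 12.63
eef_pos: [0.5908, 0.0644, 0.0695]
ee_rot: [0.685, 0.728, 0.0, 0.0]
wrist_force: [1.4, -2.8, 1.8]
finger_gap: 0.011
finger_force: 1.0
```

Emit:
{"api": "servo_tool", "payload": {"targets": [{"jaw":0,"x":0.008,"y":0,"z":0,"spin":0},{"jaw":0,"x":0.008,"y":0,"z":0,"spin":0},{"jaw":0,"x":0.008,"y":0,"z":0,"spin":0},{"jaw":0,"x":0.008,"y":0,"z":0,"spin":0},{"jaw":0,"x":0.008,"y":0,"z":0,"spin":0},{"jaw":0,"x":0.008,"y":0,"z":0,"spin":0},{"jaw":0,"x":0.008,"y":0,"z":0,"spin":0},{"jaw":0,"x":0.008,"y":0,"z":0,"spin":0},{"jaw":0,"x":0.008,"y":0,"z":0,"spin":0},{"jaw":0,"x":0.008,"y":0,"z":0,"spin":0}]}}

```text
clock: 13.47
eef_pos: [0.5883, 0.1043, 0.0694]
ee_rot: [0.685, 0.728, -0.0, -0.0]
wrist_force: [2.8, -1.3, 1.1]
finger_gap: 0.002
finger_force: 0.8
```

Emit:
{"api": "servo_tool", "payload": {"targets": [{"jaw":0,"x":0.008,"y":0,"z":0,"spin":0},{"jaw":0,"x":0.008,"y":0,"z":0,"spin":0},{"jaw":0,"x":0.008,"y":0,"z":0,"spin":0},{"jaw":0,"x":0.008,"y":0,"z":0,"spin":0},{"jaw":0,"x":0.008,"y":0,"z":0,"spin":0},{"jaw":0,"x":0.008,"y":0,"z":0,"spin":0},{"jaw":0,"x":0.008,"y":0,"z":0,"spin":0},{"jaw":0,"x":0.008,"y":0,"z":0,"spin":0},{"jaw":0,"x":0.008,"y":0,"z":0,"spin":0},{"jaw":0,"x":0.008,"y":0,"z":0,"spin":0}]}}

```text
clock: 14.3
eef_pos: [0.5858, 0.1443, 0.0695]
ee_rot: [0.685, 0.728, 0.0, -0.0]
wrist_force: [2.2, -2.3, -0.6]
finger_gap: 0.007
finger_force: 0.9
```

Emit:
{"api": "servo_tool", "payload": {"targets": [{"jaw":0,"x":0.008,"y":0,"z":0,"spin":0},{"jaw":0,"x":0.008,"y":0,"z":0,"spin":0},{"jaw":0,"x":0.008,"y":0,"z":0,"spin":0},{"jaw":0,"x":0.008,"y":0,"z":0,"spin":0},{"jaw":0,"x":0.008,"y":0,"z":0,"spin":0},{"jaw":0,"x":0.008,"y":0,"z":0,"spin":0},{"jaw":0,"x":0.008,"y":0,"z":0,"spin":0},{"jaw":0,"x":0.008,"y":0,"z":0,"spin":0},{"jaw":0,"x":0.006,"y":0,"z":0,"spin":0},{"jaw":0,"x":0.006,"y":0,"z":0,"spin":0}]}}

```text
clock: 15.13
eef_pos: [0.5834, 0.1822, 0.0694]
ee_rot: [0.685, 0.728, -0.0, -0.0]
wrist_force: [1.7, -1.0, 0.9]
finger_gap: 0.007
finger_force: 0.8
```

Emit:
{"api": "servo_tool", "payload": {"targets": [{"jaw":0,"x":0.006,"y":0,"z":0,"spin":0},{"jaw":0,"x":0.006,"y":0,"z":0,"spin":0},{"jaw":0,"x":0.006,"y":0,"z":0,"spin":0},{"jaw":0,"x":0.006,"y":0,"z":0,"spin":0},{"jaw":0,"x":0.005,"y":0,"z":0,"spin":0},{"jaw":0,"x":0.005,"y":0,"z":0,"spin":0},{"jaw":0,"x":0.005,"y":0,"z":0,"spin":0}]}}

```text
clock: 15.72
eef_pos: [0.5823, 0.2015, 0.0694]
ee_rot: [0.685, 0.728, -0.0, -0.0]
wrist_force: [-0.4, -2.2, 1.1]
finger_gap: 0.003
finger_force: 0.8
```

Emit:
{"api": "servo_tool", "payload": {"targets": [{"jaw":0,"x":0.004,"y":0,"z":0,"spin":0},{"jaw":0,"x":0.004,"y":0,"z":0,"spin":0},{"jaw":0,"x":0.004,"y":0,"z":0,"spin":0},{"jaw":0,"x":0.004,"y":0,"z":0,"spin":0}]}}

```text
clock: 16.05
eef_pos: [0.582, 0.2059, 0.0694]
ee_rot: [0.686, 0.728, -0.002, 0.002]
wrist_force: [-7.0, -28.6, 19.5]
finger_gap: 0.003
finger_force: 14.4
```

Emit:
{"api": "servo_tool", "payload": {"targets": [{"jaw":0,"x":0.004,"y":0,"z":0,"spin":0},{"jaw":0,"x":0.004,"y":0,"z":0,"spin":0}]}}

```text
clock: 16.22
eef_pos: [0.5821, 0.2062, 0.0693]
ee_rot: [0.687, 0.727, -0.005, 0.003]
wrist_force: [-10.6, -48.4, 30.8]
finger_gap: 0.006
finger_force: 23.8
```

Emit:
{"api": "servo_tool", "payload": {"targets": [{"jaw":0,"x":0.003,"y":0,"z":0,"spin":0},{"jaw":0,"x":0.003,"y":0,"z":0,"spin":0}]}}

```text
clock: 16.38
eef_pos: [0.5821, 0.2064, 0.0693]
ee_rot: [0.688, 0.726, -0.007, 0.004]
wrist_force: [-13.6, -59.6, 39.2]
finger_gap: 0.009
finger_force: 29.7
```

Resistance is firm at y≈.206, so I'll back off, rise and check whether the front is flush.

Emit:
{"api": "servo_tool", "payload": {"targets": [{"jaw":0,"x":-0.03,"y":0,"z":0,"spin":0},{"jaw":0,"x":-0.06,"y":0,"z":0,"spin":0},{"jaw":0,"x":-0.04,"y":0,"z":0,"spin":0},{"jaw":0,"x":0,"y":0,"z":-0.06,"spin":0},{"jaw":0,"x":0,"y":0,"z":-0.08,"spin":0},{"jaw":0.3,"x":0,"y":0,"z":-0.08,"spin":0},{"jaw":0.35,"x":0,"y":0,"z":-0.05,"spin":0},{"jaw":0.35,"x":0,"y":0,"z":0,"spin":0},{"jaw":0.35,"x":0,"y":0,"z":0,"spin":0}]}}

```text
clock: 17.13
eef_pos: [0.5859, 0.1517, 0.2058]
ee_rot: [0.685, 0.728, 0.001, 0.001]
wrist_force: [-0.3, 1.2, -0.8]
finger_gap: 0.253
finger_force: 0.0
```

Run:
```python
from h import *
import json
np.set_printoptions(precision=4,suppress=True)
s=robot.observe();m=viewer.camera_model("wrist");im=viewer.snapshot("wrist");cv2.imwrite("pics/w8.png",im)
json.dump({k:np.array(v).tolist() for k,v in m.items()},open("w8.json","w"))
print(s["clock"],s["eef_pos"],s["ee_rot"],s["wrist_force"])
t=viewer.snapshot("top");cv2.imwrite("pics/t8.png",t)
b=cv2.resize(t[180:260,170:270],(400,320),interpolation=cv2.INTER_CUBIC)
a=cv2.resize(im[:320],(560,320)) ; a=a[:,80:480]
cv2.imwrite("pics/c8.png",np.hstack([a,b]))
```

```text
17.1333 [0.5859 0.1517 0.2058] [0.6852 0.7283 0.001  0.0008] [-0.3211  1.166  -0.7685]
```

View pics/c8.png

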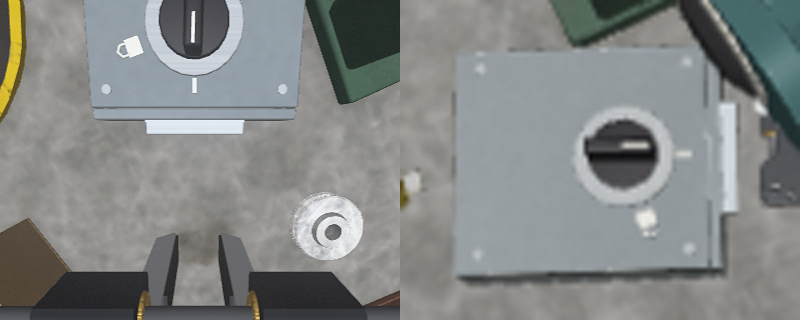

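The left half (wrist) shows the panel strip directly against the chest edge (rows 107–119) with the lip beyond it. This fits a 200 mm top plus a 10 mm panel making up the stated 210 mm. I'll check this numerically, along with the knob.

Run:
```python
from h import *
import json
np.set_printoptions(precision=4,suppress=True)
m=json.load(open("w8.json"))
for p,z in [((275,107),.07),((275,119),.065),((275,122),.054),((275,133),.054)]: print(p,plane("",[p],z,m)[0])
t=viewer.camera_model("top")
c=lambda u,v:((u+.5)/4-.5+170,(v+.5)/4-.5+180)
print("back",plane("top",[c(457,160)],.07,t),"front outer",plane("top",[c(720,160)],.065,t),"lip",plane("top",[c(738,160)],.054,t))
print("bar ends",plane("top",[c(585,152),c(658,148)],.114,t),"disc",plane("top",[c(623,155)],.084,t))
# disc from w5/w8 two views: white ring centre
im=cv2.imread("pics/w8.png")
def ring(im,x0,x1,y0,y1):
    g=cv2.cvtColor(im[y0:y1,x0:x1],cv2.COLOR_BGR2GRAY)
    return cv2.HoughCircles(cv2.GaussianBlur(g,(3,3),0),cv2.HOUGH_GRADIENT,1,50,param1=120,param2=20,minRadius=40,maxRadius=60)
print(ring(im,180,400,0,100)); w7=cv2.imread("pics/w7.png"); print(ring(w7,0,140,140,300))
```

```text
(275, 107) [0.5783 0.2372 0.07  ]
(275, 119) [0.5788 0.2273 0.065 ]
(275, 122) [0.5789 0.2249 0.054 ]
(275, 133) [0.5795 0.215  0.054 ]
back [[0.5754 0.1194 0.07  ]] front outer [[ 0.5821 -0.0889  0.065 ]] lip [[ 0.5848 -0.105   0.054 ]]
bar ends [[ 0.5754  0.0218  0.114 ]
 [ 0.5801 -0.034   0.114 ]] disc [[ 0.5801 -0.0101  0.084 ]]
[[[93.5 25.5 48.3]]]
[[[54.5 80.5 43.8]]]
```

Run:
```python
from h import *
import json
np.set_printoptions(precision=4,suppress=True)
m=json.load(open("w8.json"));m7=json.load(open("w7.json"))
t=viewer.camera_model("top")
c=lambda u,v:((u-400+.5)/4-.5+170,(v+.5)/4-.5+180)
print("bar ends",plane("top",[c(585,152),c(658,148)],.114,t),"disc",plane("top",[c(623,155)],.084,t))
print("w8 disc",plane("",[(273.5,25.5)],.084,m),"w7 disc",plane("",[(46,220.5),(54.5,220.5)],.084,m7))
print("w8 pointer line",plane("",[(273,12),(273,42),(264,57),(283,57)],.114,m))
# pointer (white stripe on bar) in two views -> height
def stripe(im,x0,x1,y0,y1):
    k=(im[y0:y1,x0:x1].min(2)>150).astype(np.uint8); n,l,s,ce=cv2.connectedComponentsWithStats(k)
    return [(ce[i]+[x0,y0],s[i,:].tolist()) for i in range(1,n) if s[i,4]>15]
print(stripe(cv2.imread("pics/w8.png"),255,292,0,58)); print(stripe(cv2.imread("pics/w7.png"),0,75,222,250))
```

```text
bar ends [[0.5669 0.3273 0.114 ]
 [0.5716 0.2716 0.114 ]] disc [[0.5714 0.3022 0.084 ]]
w8 disc [[0.5737 0.297  0.084 ]] w7 disc [[0.5756 0.2968 0.084 ]
 [0.576  0.2902 0.084 ]]
w8 pointer line [[0.5737 0.2971 0.114 ]
 [0.5747 0.2782 0.114 ]
 [0.5689 0.2682 0.114 ]
 [0.5824 0.269  0.114 ]]
[(array([272.562 ,  26.8017]), [16, 11, 4, 32, 121]), (array([257.381 ,  55.8571]), [0, 53, 8, 5, 21])]
[(array([ 28.963, 235.963]), [15, 13, 28, 3, 81]), (array([ 18.125 , 246.6042]), [12, 22, 14, 6, 48]), (array([ 71.9524, 247.619 ]), [68, 22, 7, 6, 21])]
```

Run:
```python
from h import *
import json
np.set_printoptions(precision=3,suppress=True)
m=json.load(open("w8.json"));m7=json.load(open("w7.json"));m5=json.load(open("w5.json"))
t=viewer.camera_model("top"); im0=cv2.imread("pics/top0.png")
def x(nm,a,ma,b,mb):
    o,d=ray("",[a],ma);o2,d2=ray("",[b],mb);p,g=cross((o,d[0]),(o2,d2[0]));print(nm,p,g)
x("stripe",(272.56,26.8),m,(28.96,235.96),m7)
ct=lambda p:(np.float64(p)+.5)/3-.5+[170,160]
x("green low-y corner",(137,40),m5,(425,103),m)
x("green low-y corner top",ct((224,50)),t,(425,103),m)
x("green low-x corner",(30,95),m5,ct((133,92)),t)
# green mask in top and scene images, extents
def green(im):
    h=cv2.cvtColor(im,cv2.COLOR_BGR2HSV); k=((h[...,0]>60)&(h[...,0]<95)&(h[...,1]>50)&(h[...,2]>15)).astype(np.uint8)
    n,l,s,c=cv2.connectedComponentsWithStats(k); return [(s[i].tolist()) for i in range(1,n) if s[i,4]>300]
print(green(im0),green(cv2.imread("pics/scene0.png")))
# lowest x for dark polygon corner at several heights
for z in (0,.1,.2,.3): print(z,plane("top",ct([(152,80),(197,58),(133,92)]),z,t)[:,:2].ravel())
# project press-hypothesis: head point (x=.66,y=.3,z) into scene/top
for z in (.2,.3,.4): print(z,proj("top",[[.66,.3,z]],t)[0],proj("scene",[[.66,.3,z]])[0])
```

```text
stripe [0.574 0.288 0.114] 7.606338524486034e-05
green low-y corner [0.73  0.252 0.013] 0.0047287130355031315
green low-y corner top [0.729 0.254 0.021] 0.0025632209116214343
green low-x corner [0.678 0.355 0.013] 0.0051446324344745446
[[200, 60, 25, 29, 489], [195, 124, 49, 67, 1431], [274, 364, 89, 56, 3172]] [[464, 0, 96, 113, 6952], [476, 113, 62, 60, 2687], [425, 167, 105, 134, 7463], [164, 177, 62, 93, 2437], [163, 187, 25, 30, 304], [100, 211, 27, 30, 604]]
0 [0.698 0.337 0.725 0.288 0.684 0.358]
0.1 [0.67  0.322 0.696 0.276 0.657 0.341]
0.2 [0.642 0.306 0.666 0.264 0.63  0.324]
0.3 [0.615 0.291 0.636 0.252 0.603 0.307]
0.2 [222.783 180.596] [233.271 213.682]
0.3 [217.846 169.994] [231.239 186.643]
0.4 [212.027 157.485] [229.013 156.481]
```

Emit:
{"api": "servo_tool", "payload": {"targets": [{"jaw":0.4,"x":0.059,"y":-0.002,"z":0,"spin":0},{"jaw":0.4,"x":0.059,"y":-0.002,"z":0,"spin":0},{"jaw":0.4,"x":0.059,"y":-0.002,"z":0,"spin":0},{"jaw":0.4,"x":0.059,"y":0,"z":0,"spin":0},{"jaw":0.4,"x":0.059,"y":0,"z":0,"spin":0},{"jaw":0.4,"x":0,"y":0,"z":0.02,"spin":0},{"jaw":0.4,"x":0,"y":0,"z":0.03,"spin":0},{"jaw":0.4,"x":0,"y":0,"z":0.03,"spin":0},{"jaw":0.4,"x":0,"y":0,"z":0,"spin":0},{"jaw":0.4,"x":0,"y":0,"z":0,"spin":0}]}}

```text
clock: 18.07
eef_pos: [0.5732, 0.2969, 0.1628]
ee_rot: [0.686, 0.728, -0.001, -0.0]
wrist_force: [-0.5, 0.7, 0.4]
finger_gap: 0.399
finger_force: 0.0
```

Run:
```python
from h import *
np.set_printoptions(precision=4,suppress=True)
s=robot.observe();print(s["clock"],s["eef_pos"],s["ee_rot"],s["wrist_force"],s["qpos"])
```

```text
18.0667 [0.5732 0.2969 0.1628] [ 0.6857  0.7279 -0.0013 -0.0004] [-0.4801  0.6799  0.375 ] [ 0.0043  0.6423 -0.7673  1.5981  0.4841  1.1033 -0.8275]
```

Emit:
{"api": "servo_tool", "payload": {"targets": [{"jaw":0.4,"x":0.003,"y":0,"z":0.02,"spin":0},{"jaw":0.4,"x":0,"y":0,"z":0.02,"spin":0},{"jaw":0.4,"x":0,"y":0,"z":0.02,"spin":0},{"jaw":0.4,"x":0,"y":0,"z":0,"spin":0}]}}

```text
clock: 18.4
eef_pos: [0.5726, 0.2991, 0.1321]
ee_rot: [0.685, 0.728, -0.001, -0.0]
wrist_force: [-1.0, -1.1, -0.9]
finger_gap: 0.4
finger_force: 0.0
```

Emit:
{"api": "servo_tool", "payload": {"targets": [{"jaw":0.4,"x":0,"y":0,"z":0.014,"spin":0},{"jaw":0.4,"x":0,"y":0,"z":0.014,"spin":0},{"jaw":0.4,"x":0,"y":0,"z":0.01,"spin":0},{"jaw":0.4,"x":0,"y":0,"z":0,"spin":0},{"jaw":0.4,"x":0,"y":0,"z":0,"spin":0}]}}

```text
clock: 18.82
eef_pos: [0.5732, 0.3, 0.1153]
ee_rot: [0.685, 0.728, -0.0, -0.0]
wrist_force: [-0.4, -0.3, -0.3]
finger_gap: 0.401
finger_force: 0.0
```

Emit:
{"api": "servo_tool", "payload": {"targets": [{"jaw":0.2,"x":0,"y":0,"z":0,"spin":0},{"jaw":0.1,"x":0,"y":0,"z":0,"spin":0},{"jaw":0.05,"x":0,"y":0,"z":0,"spin":0},{"jaw":0.05,"x":0,"y":0,"z":0,"spin":0},{"jaw":0.05,"x":0,"y":0,"z":0,"spin":0},{"jaw":0.05,"x":0,"y":0,"z":0,"spin":0}], "force": 20}}

```text
clock: 19.32
eef_pos: [0.5737, 0.3, 0.1157]
ee_rot: [0.685, 0.728, 0.0, 0.0]
wrist_force: [2.6, 0.6, 0.5]
finger_gap: 0.148
finger_force: 19.9
```

Emit:
{"api": "servo_tool", "payload": {"targets": [{"jaw":0.05,"x":0,"y":0,"z":0,"spin":0.01},{"jaw":0.05,"x":0,"y":0,"z":0,"spin":0.02},{"jaw":0.05,"x":0,"y":0,"z":0,"spin":0.03},{"jaw":0.05,"x":0,"y":0,"z":0,"spin":0.03},{"jaw":0.05,"x":0,"y":0,"z":0,"spin":0.03},{"jaw":0.05,"x":0,"y":0,"z":0,"spin":0.03},{"jaw":0.05,"x":0,"y":0,"z":0,"spin":0.03},{"jaw":0.05,"x":0,"y":0,"z":0,"spin":0.03},{"jaw":0.05,"x":0,"y":0,"z":0,"spin":0.03},{"jaw":0.05,"x":0,"y":0,"z":0,"spin":0.03}], "force": 30}}

```text
clock: 20.15
eef_pos: [0.572, 0.3008, 0.1157]
ee_rot: [0.925, 0.38, -0.001, -0.001]
wrist_force: [-7.4, 1.5, 6.5]
finger_gap: 0.149
finger_force: 29.9
```

Emit:
{"api": "servo_tool", "payload": {"targets": [{"jaw":0.05,"x":0,"y":0,"z":0,"spin":0.03},{"jaw":0.05,"x":0,"y":0,"z":0,"spin":0.03},{"jaw":0.05,"x":0,"y":0,"z":0,"spin":0.03},{"jaw":0.05,"x":0,"y":0,"z":0,"spin":0.02},{"jaw":0.05,"x":0,"y":0,"z":0,"spin":0.01},{"jaw":0.05,"x":0,"y":0,"z":0,"spin":0},{"jaw":0.05,"x":0,"y":0,"z":0,"spin":0}]}}

```text
clock: 20.73
eef_pos: [0.5715, 0.3015, 0.1157]
ee_rot: [0.979, 0.203, -0.001, -0.001]
wrist_force: [-9.2, 3.7, 7.2]
finger_gap: 0.143
finger_force: 29.9
```

Run:
```python
from h import *
np.set_printoptions(precision=4,suppress=True)
s=robot.observe();q=s["ee_rot"];print(s["clock"],s["eef_pos"],2*np.degrees(np.arctan2(q[1],q[0])),s["wrist_force"],s["torque"],s["finger_gap"])
```

```text
20.7333 [0.5715 0.3015 0.1157] 23.37980519361018 [-9.2274  3.7018  7.2199] [ 0.9501  2.3201 -0.0282] 0.14304537779823603
```

Emit:
{"api": "servo_tool", "payload": {"targets": [{"jaw":0.05,"x":0,"y":0,"z":0,"spin":0.008},{"jaw":0.05,"x":0,"y":0,"z":0,"spin":0.008},{"jaw":0.05,"x":0,"y":0,"z":0,"spin":0},{"jaw":0.05,"x":0,"y":0,"z":0,"spin":0}]}}

```text
clock: 21.07
eef_pos: [0.5717, 0.3016, 0.1157]
ee_rot: [0.984, 0.178, -0.001, -0.001]
wrist_force: [-8.7, 4.0, 7.5]
finger_gap: 0.153
finger_force: 30.3
```

Run:
```python
from h import *
np.set_printoptions(precision=4,suppress=True)
s=robot.observe();q=s["ee_rot"];print(s["clock"],s["eef_pos"],2*np.degrees(np.arctan2(q[1],q[0])),s["wrist_force"],s["torque"],s["finger_gap"])
```

```text
21.0667 [0.5717 0.3016 0.1157] 20.535244905152997 [-8.7337  4.0314  7.4547] [1.0357 2.0075 0.4691] 0.15253790056038297
```

Emit:
{"api": "servo_tool", "payload": {"targets": [{"jaw":0.25,"x":0,"y":0,"z":0,"spin":0},{"jaw":0.4,"x":0,"y":0,"z":0,"spin":0},{"jaw":0.45,"x":0,"y":0,"z":0,"spin":0},{"jaw":0.45,"x":0,"y":0,"z":0,"spin":0},{"jaw":0.45,"x":0,"y":0,"z":-0.04,"spin":0},{"jaw":0.45,"x":0,"y":0,"z":-0.06,"spin":0},{"jaw":0.45,"x":0,"y":0,"z":-0.06,"spin":0},{"jaw":0.45,"x":0,"y":0,"z":-0.06,"spin":0},{"jaw":0.45,"x":0,"y":0,"z":0,"spin":0},{"jaw":0.45,"x":0,"y":0,"z":0,"spin":0}]}}

```text
clock: 21.9
eef_pos: [0.574, 0.3001, 0.227]
ee_rot: [0.984, 0.177, 0.001, -0.0]
wrist_force: [0.2, -0.5, -0.4]
finger_gap: 0.445
finger_force: 0.0
```

Emit:
{"api": "servo_tool", "payload": {"targets": [{"jaw":0.45,"x":0,"y":0.06,"z":0,"spin":0},{"jaw":0.45,"x":0,"y":0.07,"z":0,"spin":0},{"jaw":0.45,"x":0,"y":0.07,"z":0,"spin":0},{"jaw":0.45,"x":0,"y":0.07,"z":0,"spin":0},{"jaw":0.45,"x":0,"y":0.04,"z":0,"spin":0},{"jaw":0.45,"x":0,"y":0,"z":0,"spin":0},{"jaw":0.45,"x":0,"y":0,"z":0,"spin":0}]}}

```text
clock: 22.48
eef_pos: [0.6273, 0.1532, 0.2241]
ee_rot: [0.984, 0.176, -0.001, 0.0]
wrist_force: [-0.2, 0.4, -0.5]
finger_gap: 0.45
finger_force: 0.0
```

Run:
```python
from h import *
np.set_printoptions(precision=4,suppress=True)
s=robot.observe();print(s["clock"],s["eef_pos"],s["wrist_force"])
t=viewer.camera_model("top");im=viewer.snapshot("top");cv2.imwrite("pics/t9.png",im);sc=viewer.snapshot("scene");cv2.imwrite("pics/s9.png",sc)
# white pointer on the bar: bright pixels inside the knob's dark centre, in both cameras
for n,I in (("top",im),("scene",sc)):
    c=proj(n,[[.572,.3005,.114]])[0]; x,y=np.round(c).astype(int)
    g=I[y-8:y+9,x-8:x+9].min(2)
    ys,xs=np.where((g>110)&(np.hypot(*(np.mgrid[-8:9,-8:9]))<7.5))
    if len(xs):
        p=plane(n,np.c_[xs+x-8,ys+y-8],.114); print(n,len(xs),p.mean(0)[:2],np.degrees(np.arctan2(*(p.mean(0)[:2]-[.572,.3005])[::-1])))
    print(g[::1] if n=="top" else "")
# front face edge still shut: green/grey difference vs t8
a=cv2.imread("pics/t8.png");print("drawer area diff",cv2.absdiff(a,im)[195:245,180:235].mean())
```

```text
22.4833 [0.6273 0.1532 0.2241] [-0.2488  0.441  -0.4513]
top 12 [0.5737 0.2971] -63.668443973805196
[[148 154 169 158 140 108 106 181 188 187 188 188 187 187 186 171 136]
 [154 173 181  77  53  58  69 121 177 177 178 178 184 187 187 185 179]
 [174 187 180  46  53  57  59  31  43  62  65 102 152 178 183 186 187]
 [188 186 173  66  53  57  60  45  37  61  62  63  70 102 152 182 187]
 [187 177 104  43  48  57  61  55  27  59  63  64  64  64  84 150 183]
 [185 142  63  59  40  57  61  57  35  43  64  65  64  66  65  88 157]
 [177  90  63  61  45  56  61  61  47  40  64  65  67  66  66  77 135]
 [142  67  63  63  51  46  61  64  55  32  63  66  65  66  66  67 107]
 [ 88  64  64  64  62  37  61  64  57  36  45  67  67  68  69  69  82]
 [ 60  65  65  65  64  48  61  71  92  50  34  68  69  68  69  70  70]
 [ 67  66  66  66  67  55  48  96 159  55  33  66  69  70  70  71  72]
 [ 64  67  67  68  68  64  39 105 181  72  38  46  71  71  71  72  76]
 [ 73  66  69  69  70  68  53  86 148 120  49  36  69  73  73  72  76]
 [115  69  69  69  69  70  68  48  97 160  56  30  59  73  74  73  93]
 [132  83  70  70  71  72  69  46 108 178  70  36  47  74  74  78 125]
 [184 135  70  73  72  73  71  54  75 111  95  31  31  72  70  95 167]
 [188 181 103  76  72  73  72  70  41  23  16  16  33  61  82 146 188]]
scene 82 [0.5778 0.2866] -67.34921105687401

drawer area diff 3.4757575757575756
```

```bash
python3 -c "
from rig import ticket
print(ticket.finish_job())"
```

```text
the job is handed in; nothing more can be done
None
```

The job is handed in at about 22.5 s of the 69 s allowed: the shaft is flat in the drawer beside the gear, the drawer is pushed shut against its stop, and only then was the knob turned to its stop, with the pointer measured at about 70° clockwise; I viewed 11 pictures against the limit of 10, and the push that seated the drawer reached about 70 N at the wrist.

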